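# Hang the climate display on its keyhole screw

### The arm

A 7-joint arm with a two-finger parallel gripper is mounted at the origin on a cart in front of the work surface, level with it; the furniture and walls round the work are solid. World frame = base frame: x ahead of the robot, y to its left, z up, the work surface at z = 0. Lengths are in m, angles in rad, forces in N, time in s.
With the tool pointing down it reaches from about 0.4 to 0.925 m from the base axis. Payload 5.6 kg.
Tool frame: the origin (TCP) lies midway between the tips of the shut fingers; the grasp point (between the pads) lies 19 mm behind it; z points along the fingers, y is the line along which they close (so a half turn about z gives the same grasp; the last joint's range is limited). The gripper opens to 85 mm and grips with 20 to 120 N. Pads are 22 mm wide; open, the fingers measure 114 mm over their backs; the gripper's body (76 mm by 85 mm) begins 54 mm behind the grasp point. The pads swing forward as they close: fully open they stand 13 mm farther back than shut.
Start: joints at [-1.172, 0.468, -0.012, 1.603, 0.006, 1.071, -0.056], TCP at [0.278, 0.588, 0.231] pointing down, gripper open.
Joint ranges: [-2.53, 2.53], [-0.31, 2.02], [-1.57, 1.55], [0.28, 2.44], [-1.29, 4.43], [0.15, 1.84], [-2.92, 2.92]. Speed limits (rad/s): [2.57, 2.57, 3.14, 3.14, 3.14, 3.14, 3.14].

### API

Orientations are given as a unit quaternion [w, x, y, z].
In Python, from cell import arm, viewer gives the robot as it stands.
- The arm moves only by the tool jog_arm, never from a script. Its argument "deltas" is a list that holds one entry, the list of rows, each a list of 7 numbers: the finger opening in mm, from 0 to 85.4, then the shift along the tool's x, y, z in units of 50 mm (1.0 is 50 mm), then the turn, a rotation vector about the tool's x, y, z in units of 5 degrees (1.0 is 5 degrees). In form: [[[jaw, dx, dy, dz, ax, ay, az], ...]]. A call has 1 to 8 rows; each row is the pose to reach, as a shift and turn from the pose commanded when the call began, along the tool's axes at that moment; what a row does not reach only later rows make up. A row lasts 1/10 s, in which the tool goes at most 50 mm and 8.59 degrees, less where a joint would pass 70% of its speed; a pose out of reach is approached as far as the arm can. A call with a gripper value outside its range is refused whole. The fingers move at their own pace and stop on an object; "force" is the grip in N (left out, the last holds). Time passes only in rows, so rows that repeat a pose let the fingers close. It gives the time, the measured TCP pose, the force, the opening and the grip force at its end, in the units of the state.
- arm.get_state(): the state, without advancing time (a new reading comes with each control period).
- viewer.read_camera(name): name is "scene" or "top"; returns a dict with "img" (384x512x3 uint8, red, green, blue), "intrinsics" (3x3 intrinsics, pixels), "dist_coeffs" ([k1, k2, p1, p2, k3] as OpenCV has them; the pictures are not rectified), "origin" and "rotation" of the camera in the world. Camera axes: x right, y down, z forward; pixel columns grow to the right and rows downward; lengths in m; the calibration is good to about 2 mm. A picture is of the moment at which its call begins. There is no depth.
- arm.job_done(): hands the job in; it is judged then, once.
The state is a dict: "time_s": time; "q": joint angles; "dq": joint speeds; "tau": joint torques, N m; "position": TCP position; "ee_rot": TCP orientation; "wrist_force": force on the tool from outside, world axes, zero at the start; "ft_torque": the same for the moment, N m; "gripper_width": opening from 0.0 (shut) to 1.0 (fully open); "gripper_force": force on a finger pad.
Only numpy, scipy, OpenCV 4.12 (cv2) and the standard library are available. Lean on these libraries where they do the work, as an engineer would, in place of code of your own. Each camera call takes 0.05 s, during which the arm holds its last target. There are 200 camera calls.

### The job

Hang the small grey climate display on the screw of the blue sloping stand: bring the wide part of the keyhole in its back over the screw head, feeling for the screw along its slot, so that the case lies flat on the board; then slide it down the slope until the screw is fully home in the narrow end of the keyhole, and let go. Press only gently on the screw and the stand all the while, and leave the reel, the bottle and the tape roll where they are.

Things in the scene. Friction and masses are not known exactly. Their poses are not given: they have to be found in the camera images.
- display: loose grey plastic case, 88 (x) x 56 (y) x 32 (z) mm, about 0.18 kg, screen and buttons on its face; starts lying face up on the bench. Origin at the centre of its back (underside); +x to its hanging top (the screen end), z out of its face. Hollow behind a 4 mm back plate with a keyhole, 4 to 27 mm along +x from the origin. Grip it across its 56 mm width
- opening (a point): centre, in the plane of the back, of the keyhole's wide part: an octagonal hole 15.5 mm across, 4 mm from the display's origin along its +x; axes as the display. Its 45 degree flanks lead into the narrow part, a slot 7.5 mm wide that runs on along +x
- seat (a point): where the screw's axis is when fully home against the narrow slot's end: 24.5 mm from the display's origin along its +x (20.5 mm from the opening's centre), in the plane of the back; axes as the display
- board: flat sloping face of the blue sheet-metal stand that is fixed to the bench; tilted 20 degrees from level. Its frame tilts with it: +x up the slope (away from the robot), y across, z out of the face. Origin on the face, 46 mm above the bench, at the middle of the dark slot. Face from x = -82 to +38 mm, y = -70 to +70 mm
- slot_mid (a point): middle of the dark slot across the board (along y; same point and axes as the board). One steel screw stands out of it square to the face: shank 5 mm thick, round head 11 mm across, underside 7.5 mm and top 11.5 mm above the face. It is clamped anywhere from y = -14 to +14 mm (x = 0), not measured, new each time; it stays put under gentle forces
- solder_reel: blue reel of solder, 74 x 56 x 43 mm, loose bystander; origin under its centre
- flux_bottle: brown dropper bottle, 35 mm across, 95 mm tall, loose bystander; origin under its centre
- tape_roll: amber tape roll lying flat, 76 mm across, 12 mm high, loose bystander; origin under its centre

How it is judged:
On the way, in this order (a step that is already met when the one before it is completed fails the run):
1. the display is lifted off the bench (height (world z) of display above 0.05 m), for 0.1 s.
2. the display lies flat on the board with the screw head through the keyhole's wide opening (opening within 7 mm of the slot line, back within 3.5 mm of the face) (x of opening in the frame of board between -0.007 and 0.007 m and y of opening in the frame of board between -0.019 and 0.019 m and z of opening in the frame of board below 0.0035 m and angle between the z axis of display and the z axis of board, either way round below 0.12 rad), for 0.1 s.
At the end, for the whole second after the job is handed in: the display hangs at rest on the screw, flat on the board (back within 3.5 mm of the face, within 0.1 rad), hanging top up the slope (within 0.2 rad), and the screw is home in the narrow end: the seat point is within 4 mm of the slot line along the slope and within 17 mm of its middle across (x of seat in the frame of board between -0.004 and 0.004 m and y of seat in the frame of board between -0.017 and 0.017 m and z of seat in the frame of board below 0.0035 m and x of display in the frame of board below -0.015 m and angle between the z axis of display and the z axis of board, either way round below 0.1 rad and angle between the x axis of display and the x axis of board, either way round below 0.2 rad and linear speed of display below 0.01 m/s); the robot touches nothing.
It fails at once if the display is pressed on the stand, its board or its screw with more than 35 N (contact force between display and board above 35 N).
It fails at once if the gripper strikes the stand's board or screw with more than 35 N (contact force between the fingers and board above 35 N).
It fails at once if the reel is moved by more than 20 mm (distance of solder_reel from where it was at the start of the episode above 0.02 m).
It fails at once if the bottle is moved by more than 20 mm or tipped (distance of flux_bottle from where it was at the start of the episode above 0.02 m or angle between flux_bottle's own z axis and vertical above 0.4 rad).
It fails at once if the tape roll is moved by more than 20 mm (distance of tape_roll from where it was at the start of the episode above 0.02 m).
It also fails if it takes over 67 s, if anything falls off the work surface, if the arm or the gripper's body presses on something with over 40 N, if the wrist force passes 120 N, or if a joint passes its speed limit or range.

## Working session

There is one attempt and no reset: what is moved stays moved. The work goes in short steps, Python scripts to look and compute and a tool call to move; the robot and the scene stay as the last step left them, time stands still between calls to the robot, and variables do not carry over. Pictures are saved under pics/ and viewed, at most 10 in all, crops included, and the job is handed in when it is done.

Besides the shell and the picture viewer there is one more tool, called after "Emit:" as name(argument=value, ...), one argument or row to a line, values as JSON. jog_arm: Moves the arm, as the interface text tells. Its arguments: {"type":"object","properties":{"deltas":{"type":"array"},"force":{"type":"number"}},"required":["deltas"]}

```bash
mkdir -p pics; cat > h.py <<'E'
import numpy as np, cv2
from cell import arm, viewer
from scipy.spatial.transform import Rotation as R
def cam(n):
    return viewer.read_camera(n)
def ray(c,px):
    u=cv2.undistortPoints(np.array(px,float).reshape(-1,1,2),np.array(c['intrinsics'],float),np.array(c['dist_coeffs'],float)).reshape(-1,2)
    d=np.c_[u,np.ones(len(u))]@np.array(c['rotation']).T
    return np.array(c['origin']),d
def onz(c,px,z):
    o,d=ray(c,px); return o+d*((z-o[2])/d[:,2])[:,None]
def proj(c,P):
    Rm=np.array(c['rotation']);rv=cv2.Rodrigues(Rm.T)[0];t=-Rm.T@np.array(c['origin'])
    return cv2.projectPoints(np.array(P,float).reshape(-1,1,3),rv,t,np.array(c['intrinsics'],float),np.array(c['dist_coeffs'],float))[0].reshape(-1,2)
def save(c,n,s=1,crop=None):
    im=c['img'][:,:,::-1]
    if crop: a,b,e,f=crop; im=im[b:f,a:e]
    cv2.imwrite('pics/'+n,cv2.resize(im,None,fx=s,fy=s,interpolation=cv2.INTER_CUBIC))
E
python3 - <<'E'
from h import *
a=cam('top');b=cam('scene');save(a,'top0.png',1.5);save(b,'scene0.png',1.5)
for c in(a,b): print(np.array(c['origin']).round(3),np.array(c['rotation']).round(3).tolist())
print(arm.get_state())
E
```

```text
[ 0.4   -0.441  0.881] [-0.065, 0.713, -0.694, 0.074]
[ 0.21  -1.025  0.689] [-0.386, 0.885, -0.242, 0.102]
{'time_s': 0.1, 'q': array([-1.17201873,  0.46832916, -0.01162308,  1.60349348,  0.0060115 ,
        1.07141744, -0.05628843]), 'dq': array([-0.00104239, -0.0003475 ,  0.00019739, -0.00319739, -0.00016191,
       -0.00023795,  0.0004575 ]), 'tau': array([ 8.57836822e-04, -5.33520913e+01,  2.12871580e-02, -2.51962531e+01,
        1.13872826e-02,  4.27283841e-03,  7.11719366e-06]), 'position': array([0.27774695, 0.58712905, 0.23042337]), 'ee_rot': array([-1.19215601e-04,  2.19111225e-01,  9.75699554e-01, -7.97586834e-04]), 'wrist_force': array([-0.74299857,  0.43950152, -0.05155381]), 'ft_torque': array([-0.02712655,  0.01718264,  0.01741606]), 'gripper_force': 0.0, 'gripper_width': 1.0001520549654883}
```

View pics/top0.png

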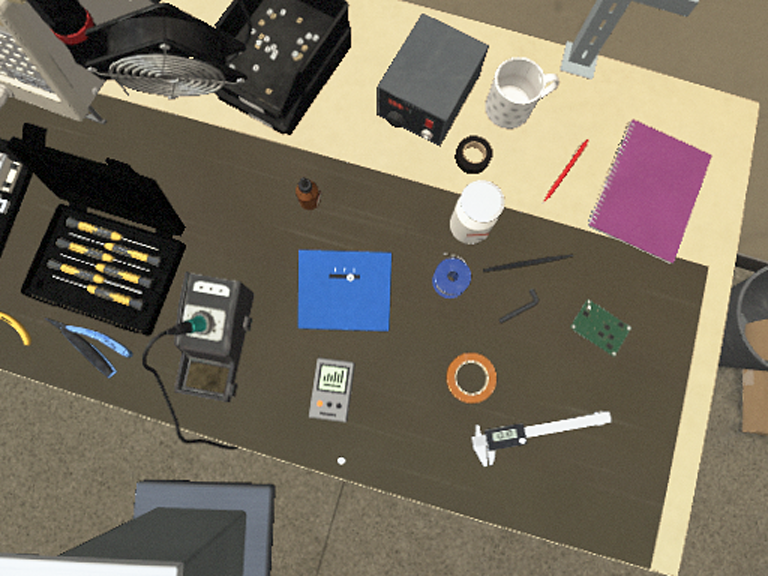

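View pics/scene0.png

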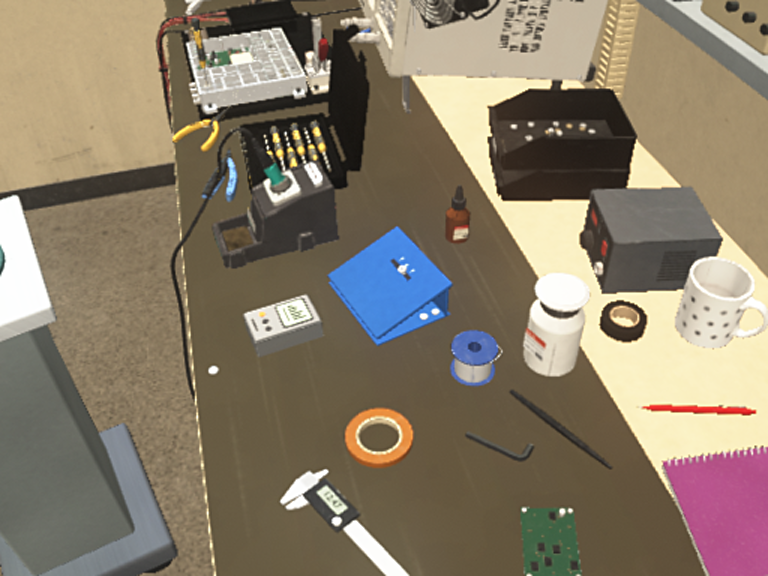

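The top view shows the display at about (332,390), the blue board at about (344,290) with the screw near (350,278), the bottle at (308,193), the reel at (452,277) and the tape at (471,378). The arm is out of view. The display's screen end points up the slope.

```bash
cat > m.py <<'E'
from h import *
def quad(mask):
    cs=cv2.findContours(mask,cv2.RETR_EXTERNAL,cv2.CHAIN_APPROX_NONE)[0]
    c=max(cs,key=cv2.contourArea); h=cv2.convexHull(c)
    for e in np.arange(1,12,.5):
        p=cv2.approxPolyDP(h,e,True)
        if len(p)<=4: break
    return c,p.reshape(-1,2).astype(float)
def refine(c,p):  # fit lines to the sides, intersect
    pts=c.reshape(-1,2).astype(float); L=[]
    for i in range(len(p)):
        a,b=p[i],p[(i+1)%len(p)]; d=(b-a)/np.linalg.norm(b-a); n=np.array([-d[1],d[0]])
        t=(pts-a)@d; s=abs((pts-a)@n); k=(s<2.5)&(t>4)&(t<np.linalg.norm(b-a)-4)
        vx,vy,x,y=cv2.fitLine(pts[k].astype(np.float32),cv2.DIST_HUBER,0,.01,.01).ravel()
        L.append(np.cross([x,y,1],[x+vx,y+vy,1]))
    r=[np.cross(L[i-1],L[i]) for i in range(len(p))]
    return np.array([v[:2]/v[2] for v in r])
def blob(m,box):
    z=np.zeros_like(m);a,b,e,f=box;z[b:f,a:e]=m[b:f,a:e];return z
E
python3 - <<'E'
from m import *
t=cam('top');s=cam('scene')
hsv=cv2.cvtColor(t['img'],cv2.COLOR_RGB2HSV)
bl=cv2.inRange(hsv,(95,120,80),(130,255,255))
q=refine(*quad(blob(bl,(190,160,265,225)))); print('board px',q.round(1).tolist())
# corners sorted: top row = up slope
o=q[np.argsort(q[:,1])]; up,dn=o[:2],o[2:]
U=onz(t,up[np.argsort(up[:,0])],.046+.038*np.sin(np.radians(20)));D=onz(t,dn[np.argsort(dn[:,0])],.046-.082*np.sin(np.radians(20)))
print('U',U.round(4).tolist(),'D',D.round(4).tolist())
m=cv2.inRange(hsv,(0,0,95),(180,60,255)); m=blob(m,(198,230,243,288)); m=cv2.morphologyEx(m,cv2.MORPH_CLOSE,np.ones((9,9)))
q=refine(*quad(m)); print('disp px',q.round(1).tolist()); print(onz(t,q,.032).round(4).tolist())
hs=cv2.cvtColor(s['img'],cv2.COLOR_RGB2HSV)
b2=refine(*quad(blob(cv2.morphologyEx(cv2.inRange(hs,(100,150,150),(125,255,255)),cv2.MORPH_OPEN,np.ones((3,3))),(210,145,310,235))));print('scene board',b2.round(1).tolist())
for n,c,col,box in(('t',t,t['img'],(205,170,255,200)),('s',s,s['img'],(250,160,290,190))):
    w=cv2.inRange(cv2.cvtColor(col,cv2.COLOR_RGB2HSV),(0,0,170),(180,70,255));w=blob(w,box)
    k,_,st,ce=cv2.connectedComponentsWithStats(w);print(n,st[1:,:].tolist(),ce[1:].round(1).tolist())
for n,px in(('bottle',(205,129)),('reel',(301,185)),('tape',(314,252))): print(n,onz(t,[px],.03).round(3))
save(t,'c1.png',7,(190,160,265,290)[:0] or (190,160,270,230))
E
```

```text
board px [[199.0, 166.7], [260.2, 168.4], [258.5, 220.2], [199.0, 217.8]]Traceback (most recent call last):
  File "<stdin>", line 8, in <module>
  File "h.py", line 11, in onz
    o,d=ray(c,px); return o+d*((z-o[2])/d[:,2])[:,None]
        ~~~^^^^^^
  File "h.py", line 8, in ray
    d=np.c_[u,np.ones(len(u))]@np.array(c['rotation']).T
      ~~~~~~~~~~~~~~~~~~~~~~~~^~~~~~~~~~~~~~~~~~~~~~~~~~
ValueError: matmul: Input operand 1 has a mismatch in its core dimension 0, with gufunc signature (n?,k),(k,m?)->(n?,m?) (size 4 is different from 3)
```

```bash
python3 - <<'E'
s=open('h.py').read()
s=s.replace("    return viewer.read_camera(n)","    c=dict(viewer.read_camera(n)); w=c['rotation']; c['rotation']=R.from_quat(np.r_[w[1:],w[0]]).as_matrix(); return c")
open('h.py','w').write(s)
E
cat > m1.py <<'E'
from m import *
t=cam('top');s=cam('scene')
hsv=cv2.cvtColor(t['img'],cv2.COLOR_RGB2HSV)
bl=cv2.inRange(hsv,(95,120,80),(130,255,255))
q=refine(*quad(blob(bl,(190,160,265,225)))); print('board px',q.round(1).tolist())
o=q[np.argsort(q[:,1])]; up,dn=o[:2],o[2:]
U=onz(t,up[np.argsort(up[:,0])],.046+.038*np.sin(np.radians(20)));D=onz(t,dn[np.argsort(dn[:,0])],.046-.082*np.sin(np.radians(20)))
print('U',U.round(4).tolist(),'D',D.round(4).tolist())
m=cv2.inRange(hsv,(0,0,95),(180,60,255)); m=blob(m,(198,230,243,288)); m=cv2.morphologyEx(m,cv2.MORPH_CLOSE,np.ones((9,9)))
q=refine(*quad(m)); print('disp px',q.round(1).tolist()); print(onz(t,q,.032).round(4).tolist())
hs=cv2.cvtColor(s['img'],cv2.COLOR_RGB2HSV)
b2=refine(*quad(blob(cv2.morphologyEx(cv2.inRange(hs,(100,150,150),(125,255,255)),cv2.MORPH_OPEN,np.ones((3,3))),(210,145,310,235))));print('scene board',b2.round(1).tolist())
for n,c,col,box in(('t',t,t['img'],(205,170,255,200)),('s',s,s['img'],(250,160,290,190))):
    w=cv2.inRange(cv2.cvtColor(col,cv2.COLOR_RGB2HSV),(0,0,170),(180,70,255));w=blob(w,box)
    k,_,st,ce=cv2.connectedComponentsWithStats(w);print(n,st[1:,:].tolist(),ce[1:].round(1).tolist())
for n,px in(('bottle',(205,129)),('reel',(301,185)),('tape',(314,252))): print(n,onz(t,[px],.03).round(3))
a=t['img'][160:290,190:270]; b=s['img'][145:250,155:310]
A=cv2.resize(a,None,fx=4,fy=4);B=cv2.resize(b,None,fx=3,fy=3);B=cv2.copyMakeBorder(B,0,520-B.shape[0],0,0,0)
cv2.imwrite('pics/c1.png',np.hstack([A,B])[:,:790,::-1])
E
python3 m1.py
```

```text
board px [[199.0, 166.7], [260.2, 168.4], [258.7, 220.0], [199.0, 217.8]]
U [[0.6149, -0.319, 0.059], [0.615, -0.4561, 0.059]] D [[0.5049, -0.3195, 0.018], [0.5036, -0.4562, 0.018]]
disp px [[223.6, 235.8], [233.0, 281.1], [203.1, 277.8]]
[[0.4645, -0.3784, 0.032], [0.3663, -0.4029, 0.032], [0.3715, -0.3373, 0.032]]
scene board [[264.3, 151.0], [299.9, 188.3], [252.1, 231.4], [217.4, 184.0]]
t [[223, 179, 1, 2, 2], [229, 179, 1, 2, 2], [231, 182, 5, 6, 20]] [[223.0, 179.5], [229.0, 179.5], [233.2, 184.5]]
s [[267, 172, 2, 1, 2], [265, 176, 7, 7, 29], [274, 180, 2, 1, 2]] [[267.5, 172.0], [267.9, 178.9], [274.5, 180.0]]
bottle [[ 0.715 -0.324  0.03 ]]
reel [[ 0.586 -0.552  0.03 ]]
tape [[ 0.434 -0.581  0.03 ]]
```

View pics/c1.png

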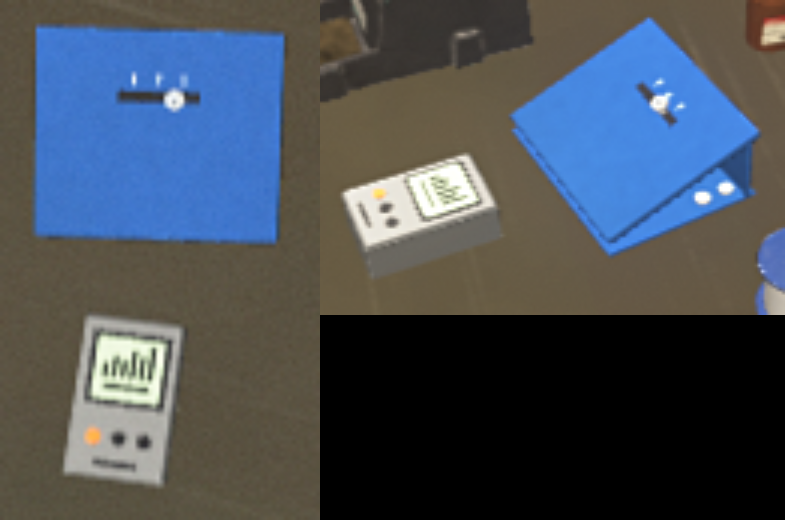

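The crop shows the display's face corners at about (212,239), (236,242), (231,281) and (206,278) in the top view. The screw head sits in the slot at (233,185), to the right of the middle mark.

```bash
python3 - <<'E'
from m import *
t=cam('top');s=cam('scene')
hsv=cv2.cvtColor(t['img'],cv2.COLOR_RGB2HSV)
m=cv2.inRange(hsv,(0,0,95),(180,60,255)); m=blob(m,(198,235,243,288)); m=cv2.morphologyEx(m,cv2.MORPH_CLOSE,np.ones((9,9)))
c=max(cv2.findContours(m,0,cv2.CHAIN_APPROX_NONE)[0],key=cv2.contourArea)
P=onz(t,c.reshape(-1,2),.032); r=cv2.minAreaRect((P[:,:2]*1000).astype(np.float32));print(r,cv2.boxPoints(r).round(1).tolist())
p=np.array([[211.75,239],[235.75,241.75],[230.75,281.25],[205.75,278]])
W=onz(t,p,.032);print(W.round(4).tolist(),W.mean(0).round(4))
print('head top',onz(t,[[233.2,184.5]],.0568).round(4),'scene',onz(s,[[267.9,178.9]],.0568).round(4))
# scene display top face corners from crop
ps=np.array([[155+(342-320)/3,145+190/3],[155+(470-320)/3,145+153/3],[155+(497-320)/3,145+207/3],[155+(371-320)/3,145+248/3]])
W=onz(s,ps,.032);print('scene disp',W.round(4).tolist(),W.mean(0).round(4))
# scene board corners: upslope-left,upslope-right,down-right,down-left
b=[[264.3,151],[299.9,188.3],[252.1,231.4],[217.4,184]]
print(onz(s,b[:2],.059).round(4).tolist(),onz(s,b[2:],.018).round(4).tolist())
q=arm.get_state()['ee_rot'];print(R.from_quat(np.r_[q[1:],q[0]]).as_matrix().round(3).tolist())
E
```

```text
((411.81671142578125, -380.0994873046875), (68.71085357666016, 89.691162109375), 83.83282470703125) [[363.5, -409.3999938964844], [452.70001220703125, -419.1000061035156], [460.1000061035156, -350.79998779296875], [370.8999938964844, -341.1000061035156]]
[[0.4566, -0.3524, 0.032], [0.452, -0.406, 0.032], [0.3658, -0.3981, 0.032], [0.3713, -0.3431, 0.032]] [ 0.4114 -0.3749  0.032 ]
head top [[ 0.5768 -0.3969  0.0568]] scene [[ 0.578  -0.3987  0.0568]]
scene disp [[0.374, -0.3436, 0.032], [0.46, -0.3545, 0.032], [0.4533, -0.4087, 0.032], [0.3704, -0.4009, 0.032]] [ 0.4144 -0.3769  0.032 ]
[[0.6156, -0.3205, 0.059], [0.6154, -0.4559, 0.059]] [[0.4994, -0.4732, 0.018], [0.503, -0.3204, 0.018]]
[[-0.904, 0.428, -0.0], [0.428, 0.904, -0.0], [-0.0, -0.0, -1.0]]
```

```bash
cat >> h.py <<'E'
def pose():
    s=arm.get_state();q=s['ee_rot'];return np.array(s['position']),R.from_quat(np.r_[q[1:],q[0]]),s
def down(yaw,tilt=0):  # tool x along display x (yaw), tool z = -display z, tilt = nose-up slope
    D=R.from_euler('z',yaw,degrees=True)*R.from_euler('y',-tilt,degrees=True)
    return D*R.from_euler('x',180,degrees=True)
def plan(p,Rt):
    p0,r0,s=pose(); d=r0.inv().apply(np.array(p)-p0)/.05; a=(r0.inv()*Rt).as_rotvec(degrees=True)/5
    print('plan',d.round(3).tolist(),a.round(3).tolist(),'rows',round(max(np.linalg.norm(d),np.linalg.norm(a)*5/8.59),1))
E
python3 -c "
from h import *
plan([.5,.15,.25],down(75)); plan([.48,-.25,.25],down(0))"
```

```text
plan [-7.757, -6.011, -0.375] [-0.002, 0.002, 15.937] rows 9.8
plan [-10.816, -13.413, -0.374] [-0.0, 0.003, 30.937] rows 18.0
```

Emit:
jog_arm(
  deltas=[
    [[85,-7.8,-6,-0.4,0,0,16],[85,-7.8,-6,-0.4,0,0,16],[85,-7.8,-6,-0.4,0,0,16],[85,-7.8,-6,-0.4,0,0,16],[85,-7.8,-6,-0.4,0,0,16],[85,-7.8,-6,-0.4,0,0,16],[85,-7.8,-6,-0.4,0,0,16],[85,-7.8,-6,-0.4,0,0,16]],
  ],
  force=50,
)

```text
time_s: 1.2
position: [0.4608, 0.23, 0.248]
ee_rot: [-0.0, 0.734, 0.679, 0.001]
wrist_force: [1.1, 0.8, -0.1]
gripper_width: 0.998
gripper_force: 0.0
```

```bash
python3 -c "
from h import *
p,r,s=pose();print(p,s['q'],s['time_s']);plan([.4125,-.376,.14],down(-6))"
```

```text
[0.4607576  0.23002169 0.24804125] [-0.83583332  0.21899056  0.35704453  1.93282128 -0.09060448  1.00403345
 -0.51500253] 1.2
plan [-12.161, -0.031, 2.15] [-0.002, -0.014, 18.317] rows 12.3
```

Emit:
jog_arm(
  deltas=[
    [[85,-12.2,0,0.6,0,0,18.3],[85,-12.2,0,0.6,0,0,18.3],[85,-12.2,0,0.6,0,0,18.3],[85,-12.2,0,0.6,0,0,18.3],[85,-12.2,0,0.6,0,0,18.3],[85,-12.2,0,0.6,0,0,18.3],[85,-12.2,0,0.6,0,0,18.3],[85,-12.2,0,0.6,0,0,18.3]],
  ],
)

```text
time_s: 2.0
position: [0.4315, -0.1684, 0.2284]
ee_rot: [-0.0, 0.989, 0.147, 0.001]
wrist_force: [1.7, -0.2, -0.3]
gripper_width: 0.995
gripper_force: 0.0
```

```bash
python3 -c "
from h import *
p,r,s=pose();print(p,s['q'],s['time_s']);plan([.4125,-.376,.14],down(-6))"
```

```text
[ 0.43148193 -0.1684306   0.22835125] [-0.40156121  0.1685295   0.78850784  2.08625605 -0.14952452  0.93989067
 -0.80844588] 2.0
plan [-1.57, 3.863, 1.763] [-0.006, -0.022, 4.57] rows 4.5
```

Emit:
jog_arm(
  deltas=[
    [[85,-1.57,3.86,1.76,0,0,4.57],[85,-1.57,3.86,1.76,0,0,4.57],[85,-1.57,3.86,1.76,0,0,4.57],[85,-1.57,3.86,1.76,0,0,4.57],[85,-1.57,3.86,1.76,0,0,4.57],[85,-1.57,3.86,1.76,0,0,4.57],[85,-1.57,3.86,1.76,0,0,4.57],[85,-1.57,3.86,1.76,0,0,4.57]],
  ],
)

```text
time_s: 2.8
position: [0.4144, -0.3731, 0.1402]
ee_rot: [-0.0, 0.999, -0.049, 0.0]
wrist_force: [0.1, -0.1, 0.7]
gripper_width: 0.992
gripper_force: 0.0
```

```bash
python3 -c "
from h import *
p,r,s=pose();print(p,s['q'],s['time_s']);plan([.4125,-.376,.003],down(-6))
t=cam('top');save(t,'t2.png',4,(150,170,330,300))"
```

```text
[ 0.4144409  -0.37306461  0.14015585] [ 0.06947293  0.5233944   0.78814685  1.94650952 -0.48401702  0.86926615
 -0.55521928] 2.8
plan [-0.035, 0.065, 2.743] [-0.01, -0.008, 0.083] rows 2.7
```

View pics/t2.png

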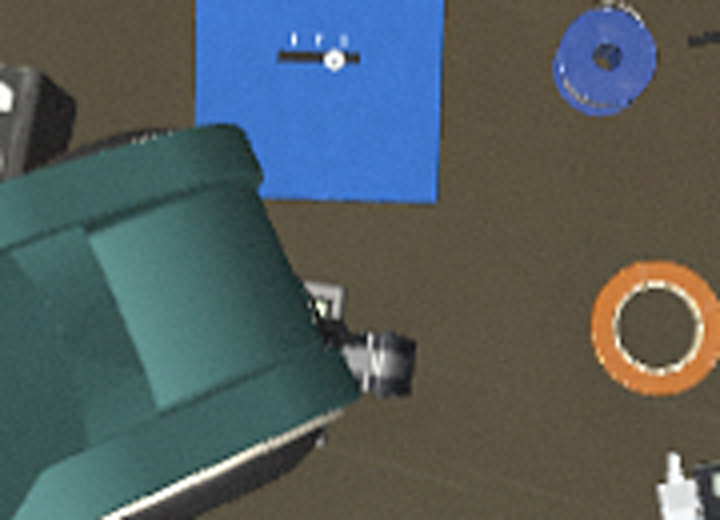

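The arm's forearm covers the display in the top view and the gripper is over it. The reel, tape and board are clear of it. I'll descend.

Emit:
jog_arm(
  deltas=[
    [[85,-0.03,0.06,1,0,0,0.1],[85,-0.03,0.06,1.8,0,0,0.1],[85,-0.03,0.06,2.2,0,0,0.1],[85,-0.03,0.06,2.5,0,0,0.1],[85,-0.03,0.06,2.74,0,0,0.1],[85,-0.03,0.06,2.74,0,0,0.1],[85,-0.03,0.06,2.74,0,0,0.1]],
  ],
)

```text
time_s: 3.55
position: [0.4126, -0.3774, 0.0037]
ee_rot: [0.0, 0.999, -0.054, 0.001]
wrist_force: [-0.6, 0.3, 0.1]
gripper_width: 0.993
gripper_force: 0.0
```

```bash
python3 -c "
from h import *
p,r,s=pose();print(p,s['wrist_force']);plan([.4125,-.376,.003],down(-6))
t=cam('scene');save(t,'s2.png',5,(120,150,270,260))"
```

```text
[ 0.41256708 -0.37740526  0.00369463] [-0.64459814  0.29285629  0.1041138 ]
plan [-0.004, -0.028, 0.014] [0.008, -0.015, -0.032] rows 0.0
```

View pics/s2.png

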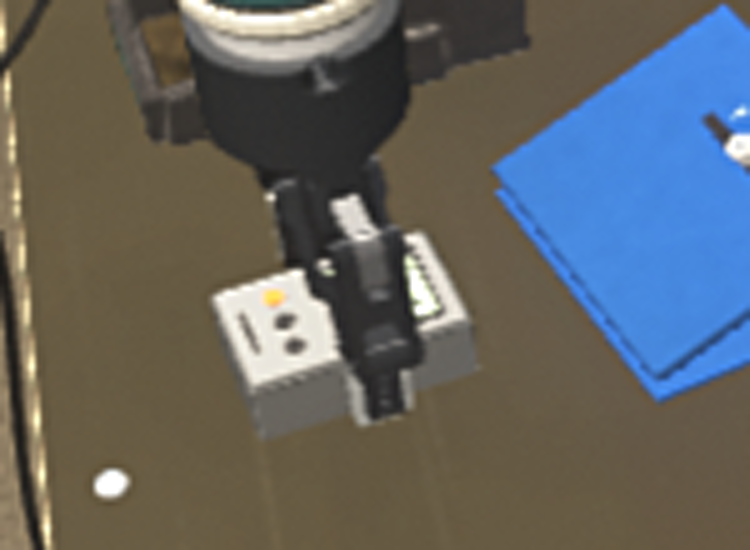

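The fingers straddle the case near its middle, with the near finger at about (390,400) against a side edge running from (262,435) to (475,365). I'll close now.

Emit:
jog_arm(
  deltas=[
    [[50,0,0,0,0,0,0],[50,0,0,0,0,0,0],[50,0,0,0,0,0,0],[50,0,0,0,0,0,0],[50,0,0,0,0,0,0],[50,0,0,0,0,0,0],[50,0,0,0,0,0,0]],
  ],
  force=60,
)

```text
time_s: 4.3
position: [0.4125, -0.3775, 0.0039]
ee_rot: [0.0, 0.999, -0.054, 0.001]
wrist_force: [-0.1, 1.0, 5.6]
gripper_width: 0.645
gripper_force: 64.5
```

```bash
python3 - <<'E'
from m import *
p,r,s=pose();print(p,s['wrist_force'],s['gripper_force'],s['gripper_width']); print(r.as_matrix().round(3).tolist())
c=cam('scene')
save(c,'s3.png',6,(150,170,260,250))
# predicted side-edge corners for display centred at TCP (for comparing with the picture)
x=r.apply([1,0,0]);y=r.apply([0,1,0]);o=np.array([p[0],p[1],0])
for a in(-44,44):
  for z in (0,32): print(a,z,((proj(c,o+x*a*1e-3+y*.028+[0,0,z*1e-3])-[150,170])*6).round(0))
E
```

```text
[ 0.4125309  -0.37749184  0.00388751] [-0.07370464  0.97581178  5.61914607] 64.50253397226334 0.644616113415299
[[0.994, -0.108, 0.002], [-0.108, -0.994, -0.001], [0.002, 0.0, -1.0]]
-44 0 [[132. 421.]]
-44 32 [[118. 351.]]
44 0 [[394. 336.]]
44 32 [[386. 267.]]
```

View pics/s3.png

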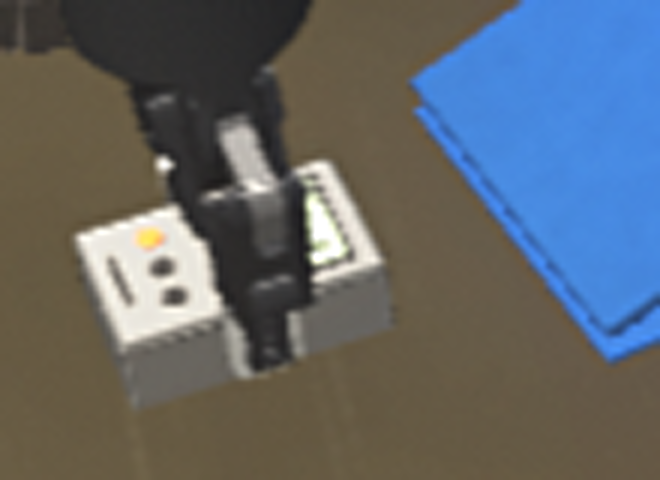

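The display is gripped at its middle, with its near side running from (140,407) to (392,324), which matches the prediction to about 1 mm. Next I lift it and tilt it over the board.

```bash
cat >> h.py <<'E'
B=np.array([.5805,-.388,.046]); C,S=np.cos(np.radians(20)),np.sin(np.radians(20))
EX=np.array([C,0,S]);EY=np.array([0,1.,0]);EN=np.array([-S,0,C])
GZ=.0039
def tcp(bx,by,h): return B+EX*(bx-.004)+EY*by+EN*(h+GZ)
def board():
    p,r,s=pose(); d=p-EN*GZ-B; w=np.array(s['wrist_force'])
    print('opening in board mm',(np.array([d@EX+.004,d@EY,d@EN])*1000).round(1),'F board',np.array([w@EX,w@EY,w@EN]).round(1),'rot err deg',(down(0,20).inv()*r).as_rotvec(degrees=True).round(2),'t',s['time_s'],'grip',round(s['gripper_force'],1),round(s['gripper_width'],3))
E
python3 -c "
from h import *
plan([.4125,-.3775,.13],down(0,0));plan(tcp(0,-.01,.05),down(0,20))"
```

```text
plan [0.003, 0.002, -2.522] [0.004, -0.019, -1.234] rows 2.5
plan [2.945, 0.096, -1.823] [0.22, 3.977, -1.221] rows 3.5
```

Emit:
jog_arm(
  deltas=[
    [[50,0,0,-0.5,0,0,0],[50,0,0,-1.3,0,0,0],[50,0,0,-2.2,0,0,0],[50,0,0,-2.6,0,0,0],[50,0,0,-2.6,0,0,0],[50,0,0,-2.6,0,0,0]],
  ],
)

```text
time_s: 4.95
position: [0.4119, -0.3763, 0.1325]
ee_rot: [-0.0, 0.999, -0.054, 0.0]
wrist_force: [0.7, 0.8, -1.5]
gripper_width: 0.642
gripper_force: 64.5
```

```bash
python3 -c "
from h import *
board();plan(tcp(0,-.01,.05),down(0,20))"
```

```text
opening in board mm [-124.8   11.7  135. ] F board [ 0.2  0.8 -1.6] rot err deg [ -1.02 -19.97   6.09] t 4.95 grip 64.5 0.642
plan [2.957, 0.119, 0.744] [0.204, 3.995, -1.218] rows 3.1
```

Emit:
jog_arm(
  deltas=[
    [[50,1,0.04,0,0.05,1.2,-0.4],[50,2,0.08,0.3,0.1,2.4,-0.8],[50,2.6,0.1,0.5,0.2,3.4,-1.2],[50,2.96,0.12,0.74,0.2,4,-1.22],[50,2.96,0.12,0.74,0.2,4,-1.22],[50,2.96,0.12,0.74,0.2,4,-1.22],[50,2.96,0.12,0.74,0.2,4,-1.22]],
  ],
)

```text
time_s: 5.65
position: [0.5575, -0.3991, 0.0955]
ee_rot: [0.001, 0.985, -0.0, 0.173]
wrist_force: [0.3, 0.3, -1.7]
gripper_width: 0.644
gripper_force: 64.2
```

```bash
python3 - <<'E'
from h import *
board();plan(tcp(0,-.01,.02),down(0,20))
t=cam('top');s=cam('scene')
A=cv2.resize(t['img'][150:240,180:280],None,fx=4,fy=4,interpolation=2);Bm=cv2.resize(s['img'][120:240,200:305],None,fx=4,fy=4,interpolation=2)
A=cv2.copyMakeBorder(A,0,Bm.shape[0]-A.shape[0],0,0,0)
cv2.imwrite('pics/h1.png',np.hstack([A,Bm])[:,:,::-1][:, :800])
p,r,_=pose(); O=p-EN*GZ
for sx in(44,-44):
  for sy in(28,-28):
    P=O+EX*sx*1e-3+EY*sy*1e-3+EN*.032
    print(sx,sy,((proj(t,P)-[180,150])*4).round(0),((proj(s,P)-[200,120])*4+[400,0]).round(0))
E
```

```text
opening in board mm [ -0.6 -11.1  50.4] F board [-0.3  0.3 -1.7] rot err deg [-0.08 -0.09  0.03] t 5.65 grip 64.2 0.644
plan [0.014, -0.022, 0.609] [0.016, 0.018, -0.007] rows 0.6
44 28 [[155.  77.]] [[663.  66.]]
44 -28 [[266.  80.]] [[725. 128.]]
-44 28 [[153. 248.]] [[512. 172.]]
-44 -28 [[262. 251.]] [[568. 239.]]
```

View pics/h1.png

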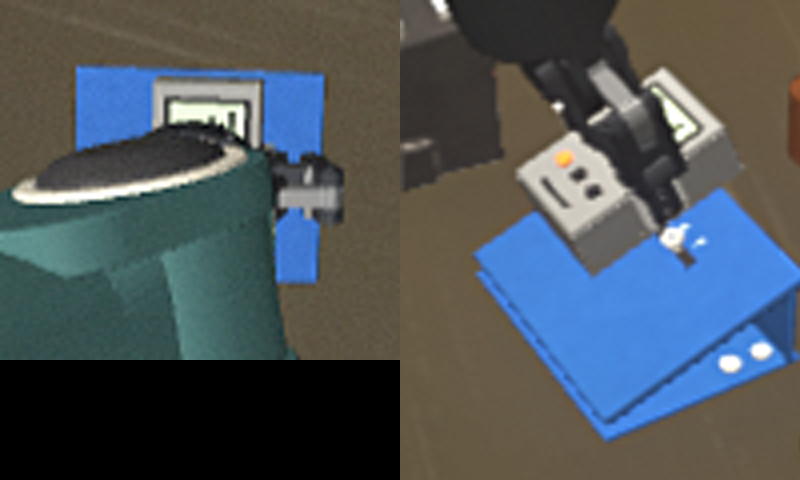

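The top view shows the display's upper corners at (154,77) and (264,80). The scene view shows corners at (661,68), (722,131), (516,172) and (572,236). All agree with the prediction to about 1 mm, so I can descend along the normal.

Emit:
jog_arm(
  deltas=[
    [[50,0.02,-0.02,0.2,0,0,0],[50,0.02,-0.02,0.4,0,0,0],[50,0.02,-0.02,0.6,0,0,0],[50,0.02,-0.02,0.72,0,0,0],[50,0.02,-0.02,0.72,0,0,0],[50,0.02,-0.02,0.72,0,0,0]],
  ],
)

```text
time_s: 6.35
position: [0.5715, -0.3982, 0.062]
ee_rot: [0.001, 0.985, -0.0, 0.174]
wrist_force: [-0.8, 0.0, -1.4]
gripper_width: 0.644
gripper_force: 64.3
```

```bash
python3 -c "
from h import *
board();plan(tcp(0,-.01,.010),down(0,20))"
```

```text
opening in board mm [  1.  -10.2  14.3] F board [-1.2  0.  -1.1] rot err deg [-0.08 -0.01  0.02] t 6.35 grip 64.3 0.644
plan [-0.02, -0.004, 0.085] [0.016, 0.003, -0.004] rows 0.1
```

Emit:
jog_arm(
  deltas=[
    [[50,-0.01,0,0.03,0,0,0],[50,-0.02,0,0.06,0,0,0],[50,-0.02,0,0.08,0,0,0],[50,-0.02,0,0.08,0,0,0]],
  ],
)

```text
time_s: 6.75
position: [0.5721, -0.398, 0.0583]
ee_rot: [0.001, 0.985, -0.0, 0.174]
wrist_force: [-0.3, 0.1, -1.6]
gripper_width: 0.644
gripper_force: 64.3
```

```bash
python3 -c "
from h import *
board();plan(tcp(0,-.01,.010),down(0,20))"
```

```text
opening in board mm [  0.3 -10.   10.5] F board [-0.8  0.1 -1.4] rot err deg [-0.07  0.02  0.  ] t 6.75 grip 64.3 0.644
plan [-0.007, 0.0, 0.01] [0.015, -0.004, -0.0] rows 0.0
```

Emit:
jog_arm(
  deltas=[
    [[50,-0.01,0,0.02,0,0,0],[50,-0.01,0,0.04,0,0,0],[50,-0.01,0,0.06,0,0,0],[50,-0.01,0,0.06,0,0,0]],
  ],
)

```text
time_s: 7.15
position: [0.5727, -0.3979, 0.0551]
ee_rot: [0.001, 0.985, -0.0, 0.174]
wrist_force: [0.4, 0.0, -1.7]
gripper_width: 0.644
gripper_force: 64.3
```

```bash
python3 -c "
from h import *
board()"
```

```text
opening in board mm [-0.2 -9.9  7.3] F board [-0.2  0.  -1.7] rot err deg [-0.07  0.01  0.  ] t 7.15 grip 64.3 0.644
```

Emit:
jog_arm(
  deltas=[
    [[50,0,0,0.02,0,0,0],[50,0,0,0.04,0,0,0],[50,0,0,0.06,0,0,0],[50,0,0,0.08,0,0,0],[50,0,0,0.08,0,0,0]],
  ],
)

```text
time_s: 7.65
position: [0.574, -0.3979, 0.0514]
ee_rot: [0.001, 0.985, -0.0, 0.174]
wrist_force: [-0.4, 0.6, -2.0]
gripper_width: 0.639
gripper_force: 64.3
```

```bash
python3 -c "
from h import *
board()"
```

```text
opening in board mm [-0.2 -9.9  3.3] F board [-1.1  0.6 -1.8] rot err deg [-0.07  0.01 -0.  ] t 7.65 grip 64.3 0.639
```

Emit:
jog_arm(
  deltas=[
    [[50,0,0,0.015,0,0,0],[50,0,0,0.03,0,0,0],[50,0,0,0.03,0,0,0]],
  ],
)

```text
time_s: 7.95
position: [0.5746, -0.398, 0.05]
ee_rot: [0.001, 0.985, -0.0, 0.174]
wrist_force: [-1.0, -0.2, -1.5]
gripper_width: 0.644
gripper_force: 64.3
```

```bash
python3 -c "
from h import *
board()"
```

```text
opening in board mm [ -0.2 -10.    1.9] F board [-1.4 -0.2 -1.1] rot err deg [-0.07  0.01  0.  ] t 7.95 grip 64.3 0.644
```

Emit:
jog_arm(
  deltas=[
    [[50,0,0,0.01,0,0,0],[50,0,0,0.02,0,0,0],[50,0,0,0.02,0,0,0]],
  ],
)

```text
time_s: 8.25
position: [0.5749, -0.398, 0.0492]
ee_rot: [0.001, 0.985, -0.0, 0.174]
wrist_force: [0.2, 0.7, -2.4]
gripper_width: 0.647
gripper_force: 64.3
```

```bash
python3 -c "
from h import *
board()"
```

```text
opening in board mm [ -0.2 -10.    1. ] F board [-0.7  0.7 -2.3] rot err deg [-0.07  0.02  0.  ] t 8.25 grip 64.3 0.647
```

Emit:
jog_arm(
  deltas=[
    [[50,0,0,0.01,0,0,0],[50,0,0,0.02,0,0,0],[50,0,0,0.02,0,0,0]],
  ],
)

```text
time_s: 8.55
position: [0.5753, -0.398, 0.0483]
ee_rot: [0.001, 0.985, -0.0, 0.174]
wrist_force: [-0.1, 0.7, -0.8]
gripper_width: 0.642
gripper_force: 64.6
```

```bash
python3 -c "
from h import *
board()"
```

```text
opening in board mm [ -0.1 -10.    0.1] F board [-0.3  0.7 -0.7] rot err deg [-0.07  0.02 -0.  ] t 8.55 grip 64.6 0.642
```

Emit:
jog_arm(
  deltas=[
    [[50,0,0,0.01,0,0,0],[50,0,0,0.01,0,0,0],[50,0,0,0.01,0,0,0]],
  ],
)

```text
time_s: 8.85
position: [0.5753, -0.3981, 0.0483]
ee_rot: [0.001, 0.985, -0.0, 0.174]
wrist_force: [-4.7, 0.9, 5.1]
gripper_width: 0.644
gripper_force: 65.3
```

```bash
python3 -c "
from h import *
board()"
```

```text
opening in board mm [ -0.1 -10.1   0.1] F board [-2.7  0.9  6.4] rot err deg [-0.07  0.04  0.  ] t 8.85 grip 65.3 0.644
```

Contact came at h≈0 with about 8 N, so the case is flat and the screw head is through the opening. I'll ease off slightly and slide down in stages.

Emit:
jog_arm(
  deltas=[
    [[50,0,0,-0.016,0,0,0],[50,-0.04,0,-0.016,0,0,0],[50,-0.08,0,-0.016,0,0,0],[50,-0.12,0,-0.016,0,0,0],[50,-0.12,0,-0.016,0,0,0]],
  ],
)

```text
time_s: 9.35
position: [0.569, -0.3981, 0.0461]
ee_rot: [0.001, 0.985, -0.0, 0.174]
wrist_force: [1.0, 0.4, -2.3]
gripper_width: 0.645
gripper_force: 64.6
```

```bash
python3 -c "
from h import *
board()"
```

```text
opening in board mm [ -6.8 -10.1   0.2] F board [ 0.1  0.4 -2.5] rot err deg [-0.08 -0.02  0.03] t 9.35 grip 64.6 0.645
```

Emit:
jog_arm(
  deltas=[
    [[50,-0.03,0,0,0,0,0],[50,-0.06,0,0,0,0,0],[50,-0.09,0,0,0,0,0],[50,-0.09,0,0,0,0,0]],
  ],
)

```text
time_s: 9.75
position: [0.5648, -0.3981, 0.0447]
ee_rot: [0.001, 0.985, -0.0, 0.174]
wrist_force: [-0.1, -0.6, -2.1]
gripper_width: 0.642
gripper_force: 64.5
```

```bash
python3 -c "
from h import *
board()"
```

```text
opening in board mm [-11.2 -10.1   0.3] F board [-0.8 -0.6 -1.9] rot err deg [-0.08 -0.02  0.02] t 9.75 grip 64.5 0.642
```

Emit:
jog_arm(
  deltas=[
    [[50,-0.03,0,0,0,0,0],[50,-0.06,0,0,0,0,0],[50,-0.09,0,0,0,0,0],[50,-0.12,0,0,0,0,0],[50,-0.12,0,0,0,0,0]],
  ],
)

```text
time_s: 10.25
position: [0.5593, -0.3981, 0.0428]
ee_rot: [0.001, 0.985, -0.0, 0.174]
wrist_force: [-0.0, -0.2, -2.0]
gripper_width: 0.644
gripper_force: 64.5
```

```bash
python3 -c "
from h import *
board()"
```

```text
opening in board mm [-17.  -10.1   0.3] F board [-0.7 -0.2 -1.9] rot err deg [-0.08  0.    0.02] t 10.25 grip 64.5 0.644
```

Emit:
jog_arm(
  deltas=[
    [[50,-0.02,0,0,0,0,0],[50,-0.04,0,0,0,0,0],[50,-0.04,0,0,0,0,0]],
  ],
)

```text
time_s: 10.55
position: [0.5576, -0.3981, 0.0422]
ee_rot: [0.001, 0.985, -0.0, 0.174]
wrist_force: [-0.4, -1.0, -1.6]
gripper_width: 0.644
gripper_force: 64.5
```

```bash
python3 -c "
from h import *
board()"
```

```text
opening in board mm [-18.8 -10.1   0.3] F board [-0.9 -1.  -1.3] rot err deg [-0.08  0.01  0.01] t 10.55 grip 64.5 0.644
```

Now in steps of 0.75 mm until the end stop.

Emit:
jog_arm(
  deltas=[
    [[50,-0.015,0,0,0,0,0],[50,-0.015,0,0,0,0,0],[50,-0.015,0,0,0,0,0]],
  ],
)

```text
time_s: 10.85
position: [0.557, -0.3981, 0.042]
ee_rot: [0.001, 0.985, -0.0, 0.174]
wrist_force: [0.2, 0.1, -1.6]
gripper_width: 0.646
gripper_force: 64.5
```

```bash
python3 -c "
from h import *
board()"
```

```text
opening in board mm [-19.4 -10.1   0.3] F board [-0.4  0.1 -1.5] rot err deg [-0.08  0.02  0.  ] t 10.85 grip 64.5 0.646
```

Emit:
jog_arm(
  deltas=[
    [[50,-0.015,0,0,0,0,0],[50,-0.015,0,0,0,0,0],[50,-0.015,0,0,0,0,0]],
  ],
)

```text
time_s: 11.15
position: [0.5563, -0.3981, 0.0417]
ee_rot: [0.001, 0.985, -0.0, 0.174]
wrist_force: [1.1, 0.4, -1.4]
gripper_width: 0.643
gripper_force: 64.5
```

```bash
python3 -c "
from h import *
board()"
```

```text
opening in board mm [-20.2 -10.1   0.3] F board [ 0.5  0.4 -1.7] rot err deg [-0.08  0.02  0.  ] t 11.15 grip 64.5 0.643
```

Emit:
jog_arm(
  deltas=[
    [[50,-0.015,0,0,0,0,0],[50,-0.015,0,0,0,0,0],[50,-0.015,0,0,0,0,0]],
  ],
)

```text
time_s: 11.45
position: [0.5558, -0.3981, 0.0415]
ee_rot: [0.001, 0.985, -0.0, 0.174]
wrist_force: [0.8, -1.3, -1.3]
gripper_width: 0.642
gripper_force: 64.5
```

```bash
python3 -c "
from h import *
board()"
```

```text
opening in board mm [-20.7 -10.1   0.4] F board [ 0.3 -1.3 -1.5] rot err deg [-0.08  0.03 -0.01] t 11.45 grip 64.5 0.642
```

Emit:
jog_arm(
  deltas=[
    [[50,-0.012,0,0,0,0,0],[50,-0.012,0,0,0,0,0],[50,-0.012,0,0,0,0,0]],
  ],
)

```text
time_s: 11.75
position: [0.5556, -0.398, 0.0415]
ee_rot: [0.001, 0.985, -0.0, 0.174]
wrist_force: [3.8, -1.5, -2.0]
gripper_width: 0.644
gripper_force: 64.4
```

```bash
python3 -c "
from h import *
board()"
```

```text
opening in board mm [-20.9 -10.    0.4] F board [ 2.9 -1.5 -3.2] rot err deg [-0.09  0.06 -0.01] t 11.75 grip 64.4 0.644
```

The end stop has been felt (+3 N up the slope). I'll set the case down and release it.

Emit:
jog_arm(
  deltas=[
    [[50,0,0,0.01,0,0,0],[50,0,0,0.01,0,0,0],[60,0,0,0.01,0,0,0],[70,0,0,0.01,0,0,0],[80,0,0,0.01,0,0,0],[80,0,0,0.01,0,0,0],[80,0,0,0.01,0,0,0],[80,0,0,0.01,0,0,0]],
  ],
)

```text
time_s: 12.55
position: [0.5552, -0.398, 0.0407]
ee_rot: [0.001, 0.985, -0.0, 0.174]
wrist_force: [0.2, 0.6, -0.1]
gripper_width: 0.939
gripper_force: 0.0
```

```bash
python3 -c "
from h import *
board()"
```

```text
opening in board mm [-21.6 -10.   -0.2] F board [ 0.2  0.6 -0.1] rot err deg [-0.08  0.01  0.  ] t 12.55 grip 0.0 0.939
```

Retract along the normal, then move clear of the views.

Emit:
jog_arm(
  deltas=[
    [[80,0,0,-0.3,0,0,0],[80,0,0,-0.8,0,0,0],[80,0,0,-1.6,0,0,0],[80,0,0,-2.5,0,0,0],[80,-1,-1,-3,0,0,0],[80,-1,-2,-3,0,0,0],[80,-1.5,-3,-3,0,0,0],[80,-1.5,-4,-3,0,0,0]],
  ],
)

```text
time_s: 13.35
position: [0.4343, -0.2199, 0.1571]
ee_rot: [0.0, 0.985, -0.002, 0.174]
wrist_force: [1.7, 0.3, -0.1]
gripper_width: 0.938
gripper_force: 0.0
```

```bash
python3 - <<'E'
from h import *
board()
t=cam('top');s=cam('scene')
A=cv2.resize(t['img'][150:240,180:280],None,fx=4,fy=4,interpolation=2);Bm=cv2.resize(s['img'][120:240,200:300],None,fx=4,fy=4,interpolation=2)
A=cv2.copyMakeBorder(A,0,Bm.shape[0]-A.shape[0],0,0,0)
cv2.imwrite('pics/e1.png',np.hstack([A,Bm])[:,:,::-1])
O=tcp(-.0205,-.010,0)-EN*GZ
for sx in(44,-44):
  for sy in(28,-28):
    P=O+EX*sx*1e-3+EY*sy*1e-3+EN*.032
    print(sx,sy,((proj(t,P)-[180,150])*4).round(0),((proj(s,P)-[200,120])*4+[400,0]).round(0))
E
```

```text
opening in board mm [-95.4 168.1 150.6] F board [ 1.6  0.3 -0.7] rot err deg [-0.08  0.08  0.2 ] t 13.35 grip 0.0 0.938
44 28 [[162. 106.]] [[659. 156.]]
44 -28 [[265. 109.]] [[719. 220.]]
-44 28 [[159. 266.]] [[513. 259.]]
-44 -28 [[261. 268.]] [[568. 327.]]
```

View pics/e1.png

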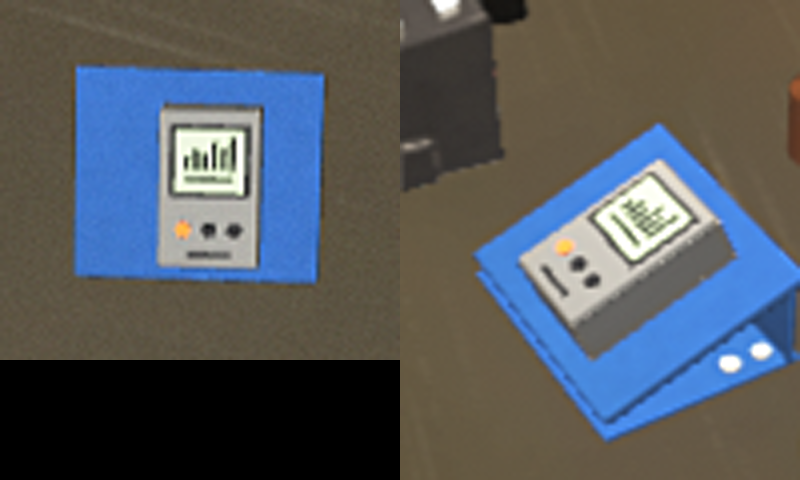

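The display lies flat on the board. Its top-view corners at (161,105), (264,108) and (158,266) match the predicted home pose to about 1 mm, and the arm is clear. I'm handing the job in.

```bash
python3 -c "
from cell import arm
print(arm.job_done())"
```

```text
the job is handed in; nothing more can be done
None
```

The display is hanging flat on the board with the screw felt home in the keyhole's narrow end, the gripper is clear, and the job was handed in at about 13.5 s of the 67 s; no verdict came back.

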